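# Square up a carved tile on the pottery bench

## Robot

A 6-joint arm with a two-finger parallel gripper is mounted at the origin on the work surface. World frame = base frame: x ahead of the robot, y to its left, z up, the work surface at z = 0. Lengths are in m, angles in rad, forces in N, time in s.
With the tool pointing down it reaches from about 0.275 to 0.825 m from the base axis. Payload 4.9 kg.
Tool frame: the origin (TCP) lies midway between the tips of the shut fingers; the grasp point (between the pads) lies 19 mm behind it (bot.grip_depth is the distance from the TCP to the grasp point, in m); y points along the fingers, x is the direction in which the jaws open and shut, and the axes are right-handed (so a half turn about y gives the same grasp; the last joint's range is limited). The gripper opens to 85 mm and grips with 20 to 120 N. Pads are 22 mm wide; open, the fingers measure 114 mm over their backs; the gripper's body (76 mm by 85 mm) begins 54 mm behind the grasp point. The pads swing forward as they close: fully open they stand 13 mm farther back than shut.
Start: joints at [1.102, 0.326, -0.193, 1.052, 0, 1.437], TCP at [0.181, 0.519, 0.231] pointing down, gripper open.
Joint ranges: [-2.65, 2.65], [-0.97, 1.79], [-1.3, 1.35], [-1.93, 2.1], [-1.47, 1.37], [-3.14, 3.14]. Speed limits (rad/s): [2.57, 2.57, 3.14, 3.14, 3.14, 3.14].

## Interface

Orientations are given as a unit quaternion [w, x, y, z].
In Python, from cell import bot gives the robot as it stands. Calls block until the motion is done:
- bot.move_pose(position, orientation): joint-space move of the TCP to a pose.
- bot.move_linear(position, speed=0.15, rotation=None, until_force=None): straight line of the TCP; rotation=None keeps the orientation; speed is the mean speed in m/s. With until_force (N) it stops when the force on the tool has changed by that much, and returns True; else False.
- bot.goto_joints(angles): joint-space move.
- bot.set_gripper(opening, grasp_force=None): opening from 0.0 (shut) to 1.0 (fully open); grasp_force is the grip in N (None keeps the last); returns when the fingers have stopped.
- bot.wait(seconds).
- bot.solve_ik(position, orientation): joint angles nearest the present ones, or None.
- bot.camera(name): name is "side" or "top"; returns the picture (400x640x3 uint8, red, green, blue); there is no depth.
- bot.calibration(name): a dict with "mtx" (3x3 intrinsics, pixels), "k1" (the pictures are not rectified: a ray, as slopes to the right and down, at radius r is drawn at 1 + k1 r^2 times it, then the intrinsics apply), "extrinsics" (4x4, takes a point from world to camera coordinates). Camera axes: x right, y down, z forward; pixel columns grow to the right and rows downward; lengths in m; the calibration is good to about 2 mm. A picture is of the moment at which its call begins. calibration takes no time and is no camera call.
A pose or a line that the arm cannot do raises bot.PlanningError and nothing moves.
- bot.close_job(): hands the job in, once; it reports no verdict.
Trained networks look in the newest picture that a camera, given by its name, has taken for a name from the list of things; names that differ only in an ending like _2 or _b are one class to them, and where a whole thing is asked for, a point or a joint stands for the part that bears it (a point fixed in the world has none). Each returns a list of dicts, best first, with "confidence" (0 to 1); they miss things now and then, are a little off and sometimes report something else, mostly with a low value. They report only what shows in the picture. A call takes as long as a camera call. They do not tell look-alikes from the thing itself.
- bot.search_frame(camera, thing): "bbox" ([left, top, width, height] in pixels, round what is visible of it).
Readings, each from a call of its own:
- bot.read_clock(): time.
- bot.read_joint_positions(): joint angles.
- bot.read_joint_vel(): joint speeds.
- bot.read_joint_efforts(): joint torques, N m.
- bot.read_position(): TCP position.
- bot.read_tool_rot(): TCP orientation.
- bot.read_ft_force(): force on the tool from outside, world axes, zero at the start.
- bot.read_moment(): the same for the moment, N m.
- bot.read_gripper_width(): opening from 0.0 (shut) to 1.0 (fully open).
Only numpy, scipy, OpenCV 4.12 (cv2) and the standard library are available. Lean on these libraries where they do the work, as an engineer would, in place of code of your own. Each camera call takes 0.05 s, during which the arm holds its last target.

## Task

Pick up the wooden pushing block with the square foot (not the one with the round foot, which stays where it is) and with it slide the carved square tile, flat on the squaring board, into the corner where the two rails meet, until its edges lie along both rails; a gap of up to 10 mm is good enough. Push with the block only, never with the gripper, then stand the block upright on the bench beside the board and let go.

Things in the scene. Friction and masses are not known exactly. Their poses are not given: they have to be found in the camera images.
- block: Pale wooden pushing block standing loose on the bench, told by its SQUARE foot, 60 x 60 mm, 35 mm high, flat sides. From its middle rises a square post, 26 x 26 mm, faces parallel to the foot's, up to 114 mm above the underside: grip it there. 150 g. Origin: centre of the underside; x, y square to the foot's sides, z up.
- stamp: Similar wooden tool with a ROUND foot, 60 mm in diameter and 35 mm high, and the same 26 x 26 mm post up to 114 mm. Origin at the centre of the underside, z up. Loose, stands 120 mm or more from the block; the two may have changed places. Leave it alone.
- tile: Carved cream clay tile, 100 x 100 x 12 mm (relief on top up to 3 mm), lying loose and flat on the board, 20 mm or more short of both rails and turned up to 15 degrees to them. About 220 g. Origin: centre of the underside; x, y square to its sides, z up. Other clay pieces on the bench are smaller or round.
- board: Plywood board fixed to the bench, 260 x 260 mm, 12 thick, yawed up to 15 degrees. Wooden rails, tops 30 mm above the bench, run along its far (+x) and left (+y) edges and meet in its far left corner; inner faces at x = 110 and y = 110 mm in its frame, so a tile touching both is centred at x = y = 60 mm. Origin: centre of underside, at bench height; x away from the robot, y left, z up.
There are look-alikes about, which are no part of the job. Leave any yellow look-alike of the tile alone.

How it is judged:
On the way:
1. the square-footed block, held in the gripper, pushes the tile (contact force between the fingers and block above 1 N and contact force between block and tile above 0.1 N), for 0.05 s.
At the end, for the whole second after the job is handed in: The tile lies flat on the board, at rest, its centre no more than 11 mm short of its place in the corner along either rail, and square to the rails within 10 degrees. The square-footed block stands upright (within about 8 degrees) on the bench, off the board, released and at rest (x of tile in the frame of board above 0.049 m and y of tile in the frame of board above 0.049 m and z of tile in the frame of board below 0.017 m and (angle between the x axis of tile and the x axis of board, either way round below 0.175 rad or angle between the x axis of tile and the y axis of board, either way round below 0.175 rad) and angle between block's own z axis and vertical below 0.15 rad and height (world z) of block below 0.006 m and linear speed of each of block, tile below 0.02 m/s); the robot touches nothing.
It fails at once if the gripper or arm touches the tile (contact force between any of the fingers, the arm and tile above 0.5 N).
It fails at once if the tile is tipped up off the board by more than 15 degrees (angle between tile's own z axis and vertical above 0.26 rad).
It fails at once if the round-footed tool is moved by more than 40 mm (distance of stamp from where it was at the start of the episode above 0.04 m).
It also fails if it takes over 58 s, if anything falls off the work surface, if the arm or the gripper's body presses on something with over 40 N, if the wrist force passes 120 N, or if a joint passes its speed limit or range.

## Working session

There is one attempt and no reset: what is moved stays moved. The work goes in short steps, each a Python script; the robot and the scene stay as the last script left them, time stands still between calls to the robot, and variables do not carry over. Pictures are saved under pics/ and viewed, and the job is handed in when it is done.

```bash
ls; mkdir -p pics; python3 - <<'E'
from cell import bot
import cv2,numpy as np
np.set_printoptions(precision=4,suppress=True)
for n in ("top","side"):
    im=bot.camera(n); cv2.imwrite(f"pics/{n}0.png",im[:,:,::-1])
    c=bot.calibration(n); print(n,c)
    for t in ("block","stamp","tile","board"):
        print(n,t,[(d["bbox"],round(d["confidence"],2)) for d in bot.search_frame(n,t)])
print(bot.read_clock(),bot.read_tool_rot(),bot.read_position())
E
```

```text
pics
top {'mtx': array([[426.0761,   0.    , 326.263 ],
       [  0.    , 426.0761, 197.0116],
       [  0.    ,   0.    ,   1.    ]]), 'k1': -0.05260626206200367, 'extrinsics': array([[-0.014 , -0.9999,  0.0024, -0.0596],
       [-0.9973,  0.0137, -0.0716,  0.6046],
       [ 0.0715, -0.0034, -0.9974,  0.932 ],
       [ 0.    ,  0.    ,  0.    ,  1.    ]])}
top block [([388.6, 247.4, 33.9, 31.9], 0.95)]
top stamp [([390.5, 165.1, 31.0, 28.7], 0.75)]
top tile [([206.8, 96.7, 44.9, 43.7], 0.57), ([164.1, 165.8, 130.6, 128.6], 0.32)]
top board [([165.6, 166.4, 130.3, 126.1], 0.92)]
side {'mtx': array([[392.5548,   0.    , 320.5798],
       [  0.    , 392.5548, 198.5648],
       [  0.    ,   0.    ,   1.    ]]), 'k1': -0.010259705270029382, 'extrinsics': array([[ 0.7913, -0.6114, -0.0054, -0.5233],
       [-0.3467, -0.4414, -0.8277,  0.2067],
       [ 0.5036,  0.6568, -0.5612,  0.5565],
       [ 0.    ,  0.    ,  0.    ,  1.    ]])}
side block [([286.0, 236.9, 50.1, 77.0], 0.63)]
side stamp [([376.9, 194.1, 37.1, 65.2], 0.75)]
side tile [([219.7, 151.9, 60.2, 36.9], 0.72), ([297.5, 134.0, 51.8, 23.4], 0.62)]
side board [([162.7, 135.1, 154.6, 91.9], 0.7)]
0.5 [-0.5763  0.5763  0.4097 -0.4097] [0.1807 0.5195 0.2312]
```

View pics/top0.png

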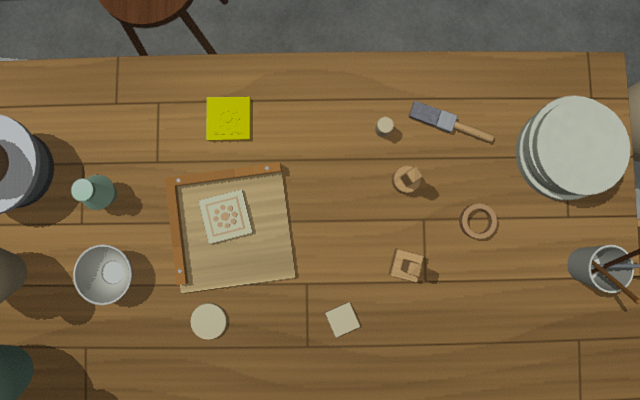

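View pics/side0.png

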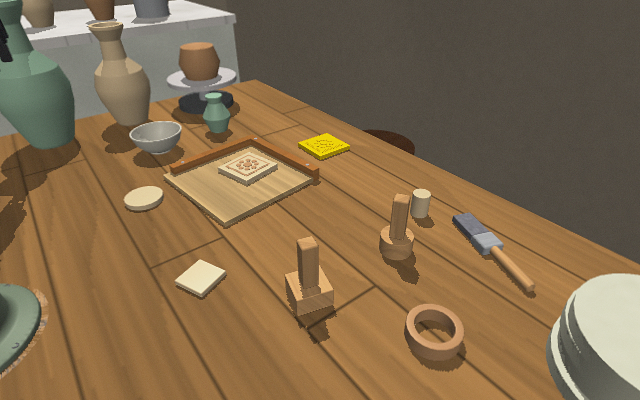

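Candidates seen so far:
- **Block:** the tool at top (408,265), side (309,285), has a square foot. The tool at top (408,180), side (397,235), has a round foot, so it is the stamp.
- **Tile:** the carved cream square at top (226,216) lies on the board. The others are the yellow look-alike (229,118), a small plain square (343,320) and a round piece (208,321).

I'll check this choice in close crops.

```bash
python3 - <<'E'
import cv2,numpy as np
a=cv2.imread("pics/top0.png")
l=cv2.resize(a[155:305,155:305],(600,600),interpolation=cv2.INTER_CUBIC)
r=cv2.resize(a[150:300,375:425],(200,600),interpolation=cv2.INTER_CUBIC)
cv2.imwrite("pics/crop0.png",np.hstack([l,r]))
s=cv2.imread("pics/side0.png")
cv2.imwrite("pics/crop1.png",cv2.resize(s[180:330,270:430],(640,600),interpolation=cv2.INTER_CUBIC))
E
```

```text
(no output)
```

View pics/crop0.png

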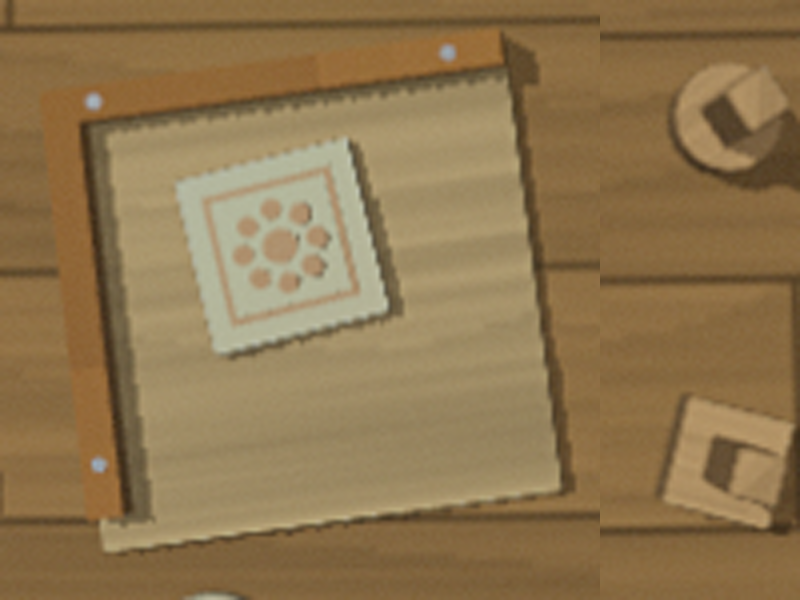

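View pics/crop1.png

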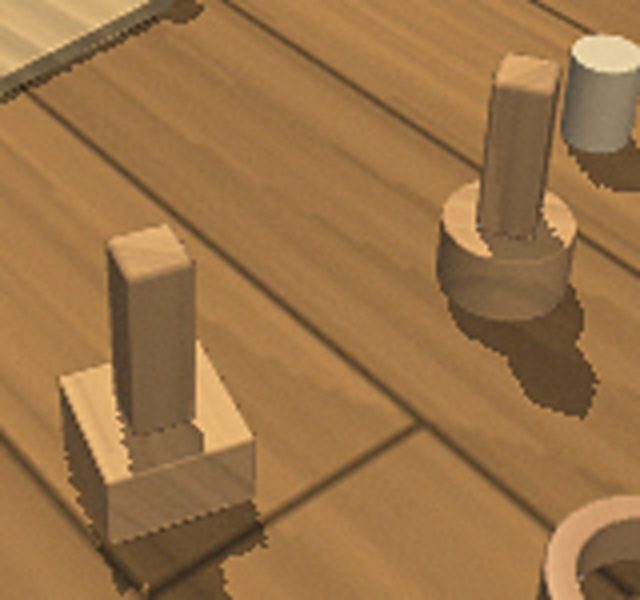

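The choice holds: the square foot is the lower tool in both views, and the tile is the cream carved square at (226,216). Next I'll fit poses from the corners.

```bash
cat > h.py <<'E'
from cell import bot
import cv2,numpy as np
from scipy.optimize import least_squares
np.set_printoptions(precision=4,suppress=True)
def proj(n,P):
    c=bot.calibration(n); E=c["extrinsics"]; p=np.atleast_2d(P)@E[:3,:3].T+E[:3,3]
    s=p[:,:2]/p[:,2:]; s=s*(1+c["k1"]*(s**2).sum(1,keepdims=True))
    return s*c["mtx"][0,0]+c["mtx"][:2,2]
def world(L,q):
    L=np.asarray(L,float); c,s=np.cos(q[2]),np.sin(q[2])
    return np.c_[q[0]+c*L[:,0]-s*L[:,1],q[1]+s*L[:,0]+c*L[:,1],L[:,2]]
def fit(obs,q0):
    # obs: list of (cam, local pts, pixels)
    f=lambda q: np.concatenate([(proj(n,world(L,q))-np.asarray(p)).ravel() for n,L,p in obs])
    r=least_squares(f,q0,loss="soft_l1"); return r.x,f(r.x).reshape(-1,2)
def px(cr,x0,y0,k=4.,cx=0): 
    a=np.asarray(cr,float); return (a-[cx,0]+.5)/k-.5+[x0,y0]
def unproj(n,uv,z):
    return least_squares(lambda q:(proj(n,[[q[0],q[1],z]])-uv).ravel(),[.5,0]).x
def sq(h,z): return [[h,h,z],[h,-h,z],[-h,-h,z],[-h,h,z]]
E
python3 - <<'E'
from h import *
# order: far-left, far-right, near-right, near-left
tile=fit([("top",sq(.05,.024),px([[176,184],[350,138],[390,312],[218,356]],155,155))],[.5,.2,.1])
print("tile",tile)
L=[[.11,.11,.03],[-.13,-.13,.012],[-.13,.13,.012],[.11,-.13,.03]]
bd=fit([("top",L,px([[82,125],[563,492],[103,552],[506,68]],155,155))],[.5,.2,.1]); print("board",bd)
t=("top",sq(.03,.035),px([[688,395],[795,428],[770,528],[663,497]],375,150,cx=600))
s=("side",sq(.03,.035),px([[60,380],[200,347],[253,440],[108,485]],270,180))
s2=("side",sq(.013,.114),px([[107,240],[170,225],[193,262],[122,280]],270,180))
for o in ([t],[s],[s,s2],[t,s,s2]): print("block",fit(o,[.4,-.2,-.2])[0])
print(fit([t,s,s2],[.4,-.2,-.2])[1])
for n,uv,z in (("top",(403,180),.035),): print("stamp",unproj(n,uv,z))
c,sn=np.cos(bd[0][2]),np.sin(bd[0][2]); d=tile[0][:2]-bd[0][:2]
print("tile in board",c*d[0]+sn*d[1],-sn*d[0]+c*d[1],tile[0][2]-bd[0][2])
E
```

```text
tile (array([0.5632, 0.1575, 0.2382]), array([[ 0.0749, -0.2872],
       [-0.2574,  0.111 ],
       [ 0.3399,  0.0031],
       [-0.1511,  0.1617]]))
board (array([0.5375, 0.148 , 0.1178]), array([[-0.2114, -0.4734],
       [-0.0207,  0.464 ],
       [ 0.1956,  0.3401],
       [ 0.0322, -0.3441]]))
block [ 0.4509 -0.2425 -0.2823]
block [ 0.4508 -0.2425  1.2874]
block [ 0.4505 -0.2418  1.2784]
block [ 0.4504 -0.2418  1.255 ]
[[ -7.0633  26.0691]
 [-25.9214  -8.5136]
 [  6.4058 -25.4198]
 [ 25.3642   8.6839]
 [ -0.4986  -1.2283]
 [  0.289   -2.0215]
 [  0.3728   0.9811]
 [ -1.6976   0.2626]
 [ -0.9303  -0.5311]
 [  0.3736  -0.7027]
 [  0.5055   1.0993]
 [  0.6459   0.8102]]
stamp [ 0.6382 -0.2387]
tile in board 0.026669804432569055 0.006496309435318167 0.1203935972768309
```

```bash
cat >> h.py <<'E'
from scipy.spatial.transform import Rotation as R
BD=np.array([.5375,.148,.1178]); BL=np.array([.4505,-.242,-.283])
def quat(psi):
    c,s=np.cos(psi),np.sin(psi)
    q=R.from_matrix([[c,0,-s],[s,0,c],[0,-1,0]]).as_quat(); return q[[3,0,1,2]]
def b2w(x,y,z): return world([[x,y,z]],BD)[0]
E
python3 - <<'E'
from h import *
print(quat(1.236))
for k in (-2,-1,0,1):
    a=BL[2]+k*np.pi/2; b=BD[2]+k*np.pi/2
    print(k,*[None if j is None else np.asarray(j) for j in (bot.solve_ik([*BL[:2],.061],quat(a)),bot.solve_ik(b2w(.027,-.095,.08),quat(b)),bot.solve_ik(b2w(-.02,.06,.08),quat(b)))],sep="\n")
print(bot.read_ft_force(),bot.read_gripper_width(),bot.grip_depth,bot.read_clock())
E
```

```text
[-0.5763  0.5763  0.4097 -0.4097]
-2
[-0.6374  0.4411 -0.5149  0.6148  0.     -1.9252]
[-0.0292  0.5176 -0.3161  0.7371  0.     -1.7178]
[ 0.248   0.4741 -0.3934  0.7034  0.     -1.4406]
-1
[-0.6374  0.4411 -0.5149  0.6148  0.      2.7872]
[-0.0292  0.5176 -0.3161  0.7371  0.      2.9946]
[ 0.248   0.4741 -0.3934  0.7034  0.     -3.0114]
0
[-0.6374  0.4411 -0.5149  0.6148  0.      1.2164]
[-0.0292  0.5176 -0.3161  0.7371  0.      1.4238]
[ 0.248   0.4741 -0.3934  0.7034  0.      1.701 ]
1
[-0.6374  0.4411 -0.5149  0.6148  0.     -0.3544]
[-0.0292  0.5176 -0.3161  0.7371  0.     -0.147 ]
[ 0.248   0.4741 -0.3934  0.7034  0.      0.1302]
[ 0.3248  0.062  -0.7435] 1.0048105561946092 0.0187 0.5
```

```bash
python3 - <<'E'
from h import *
bot.move_pose([*BL[:2],.20],quat(BL[2])); print(bot.read_clock())
print(bot.move_linear([*BL[:2],.061],speed=.12,until_force=8)); print(bot.read_position(),bot.read_clock())
bot.set_gripper(0.0,grasp_force=90); print(bot.read_gripper_width(),bot.read_ft_force())
bot.move_linear([*BL[:2],.120],speed=.1); print(bot.read_gripper_width(),bot.read_ft_force(),bot.read_clock())
im=bot.camera("side"); cv2.imwrite("pics/s1.png",im[:,:,::-1])
E
```

```text
3.3417
False
[ 0.451  -0.2423  0.0616] 4.65
0.2954448371890086 [-1.5155  0.2209  3.6864]
0.2936709101649434 [ 0.4146 -0.3316 -1.0703] 5.975
```

View pics/s1.png

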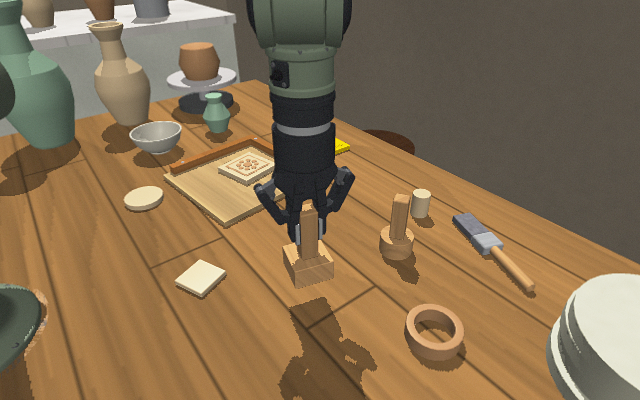

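The block is held upright, with its foot at side (308,260). Next is the first push, toward the left (+y) rail.

```bash
python3 - <<'E'
from h import *
q=quat(BD[2]); x0=.028
bot.move_pose(b2w(x0,-.098,.125),q)
print("down",bot.move_linear(b2w(x0,-.098,.0766),speed=.1,until_force=8),bot.read_position(),bot.read_ft_force())
print("push",bot.move_linear(b2w(x0,-.017,.0766),speed=.035,until_force=8))
p=bot.read_position(); d=R.from_euler("z",-BD[2]).apply(p-[BD[0],BD[1],0]); print("board frame",d,bot.read_ft_force(),bot.read_clock())
for n in("top","side"): cv2.imwrite(f"pics/{n}2.png",bot.camera(n)[:,:,::-1])
a=cv2.imread("pics/top2.png");s=cv2.imread("pics/side2.png")
cv2.imwrite("pics/c2.png",np.hstack([cv2.resize(a[155:305,155:305],(400,400)),cv2.resize(s[110:260,140:340],(400,400*3//4*4//3))]))
E
```

```text
down False [0.577  0.0535 0.0768] [ 0.7994  0.3914 -0.9506]
push False
board frame [ 0.028  -0.0185  0.0767] [ 0.1448 -4.7487  0.2371] 10.35
```

View pics/c2.png

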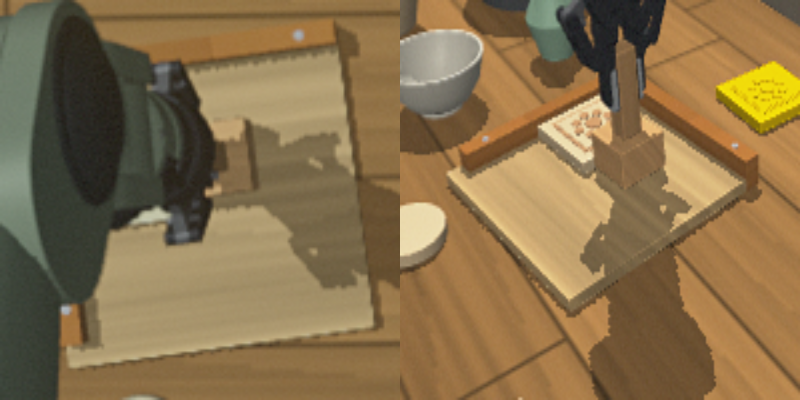

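The tile was pushed with the block only. It now lies along the left rail, with a reaction of about 4.7 N. Next I'll push toward the far rail.

```bash
python3 - <<'E'
from h import *
q=quat(BD[2])
bot.move_linear(b2w(.028,-.04,.0766),speed=.1)
bot.move_linear(b2w(.028,-.05,.125),speed=.15)
bot.move_linear(b2w(-.078,.058,.125),speed=.15)
for n in("top","side"): cv2.imwrite(f"pics/{n}3.png",bot.camera(n)[:,:,::-1])
print("down",bot.move_linear(b2w(-.078,.058,.0766),speed=.1,until_force=8),bot.read_ft_force())
print("push",bot.move_linear(b2w(-.0165,.058,.0766),speed=.035,until_force=8))
p=bot.read_position(); d=R.from_euler("z",-BD[2]).apply(p-[BD[0],BD[1],0]); print("board frame",d,bot.read_ft_force(),bot.read_clock())
for n in("top","side"): cv2.imwrite(f"pics/{n}4.png",bot.camera(n)[:,:,::-1])
bot.move_linear(b2w(-.05,.058,.0766),speed=.1)
bot.move_linear(b2w(-.06,.058,.125),speed=.15)
bot.move_linear(b2w(.06,-.115,.13),speed=.2)
for n in("top","side"): cv2.imwrite(f"pics/{n}5.png",bot.camera(n)[:,:,::-1])
print(bot.read_clock())
c=lambda i:np.vstack([cv2.resize(cv2.imread(f"pics/top{i}.png")[155:305,155:305],(300,300)),cv2.resize(cv2.imread(f"pics/side{i}.png")[110:260,140:290],(300,300))])
cv2.imwrite("pics/c5.png",cv2.resize(np.hstack([c(4),c(5)]),None,fx=1,fy=1))
E
```

```text
down False [ 0.0556  0.4484 -0.9625]
push False
board frame [-0.0186  0.058   0.0762] [-5.2721 -0.4648  1.166 ] 15.1167
17.4833
```

View pics/c5.png

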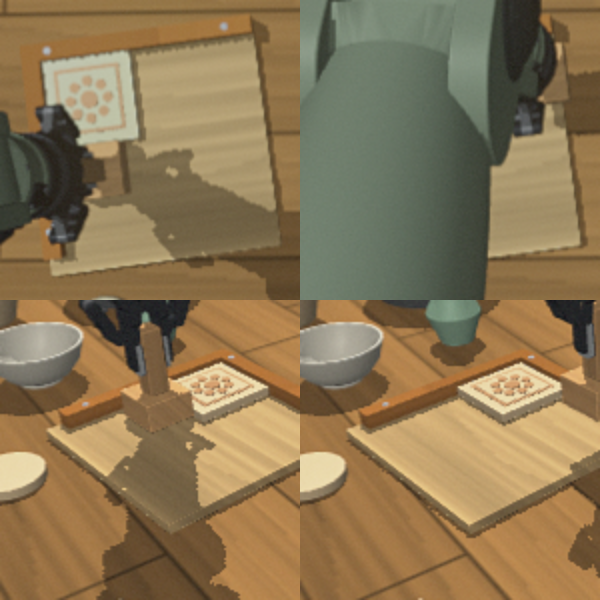

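The tile is in the corner in the side view (tile centre about (255,159)). I'll give one gentle squaring push toward +y, then set the block down and measure with the view clear.

```bash
python3 - <<'E'
from h import *
bf=lambda:R.from_euler("z",-BD[2]).apply(bot.read_position()-[BD[0],BD[1],0])
print("down",bot.move_linear(b2w(.058,-.10,.0766),speed=.1,until_force=8))
bot.move_linear(b2w(.058,-.035,.0766),speed=.08,until_force=8)
print("push",bot.move_linear(b2w(.058,-.0165,.0766),speed=.03,until_force=7),bf(),bot.read_ft_force())
bot.move_linear(b2w(.058,-.06,.0766),speed=.1)
bot.move_linear(b2w(.058,-.10,.135),speed=.15)
bot.move_pose([*BL[:2],.14],quat(BL[2]))
bot.move_linear([*BL[:2],.075],speed=.1)
print("place",bot.move_linear([*BL[:2],.059],speed=.02,until_force=4),bot.read_position(),bot.read_ft_force(),bot.read_clock())
for n in("top","side"): cv2.imwrite(f"pics/{n}6.png",bot.camera(n)[:,:,::-1])
a=cv2.imread("pics/top6.png");s=cv2.imread("pics/side6.png")
cv2.imwrite("pics/c6.png",np.hstack([cv2.resize(a[155:305,155:305],(600,600),interpolation=cv2.INTER_CUBIC),cv2.resize(s[230:330,285:335],(200,400))[np.minimum(np.arange(600),399)]]))
E
```

```text
down False
push True [ 0.0575 -0.0185  0.0762] [-0.016  -0.8001 -1.7197]
place True [ 0.4503 -0.2419  0.0613] [-1.1671  0.5571  4.0784] 23.7167
```

View pics/c6.png

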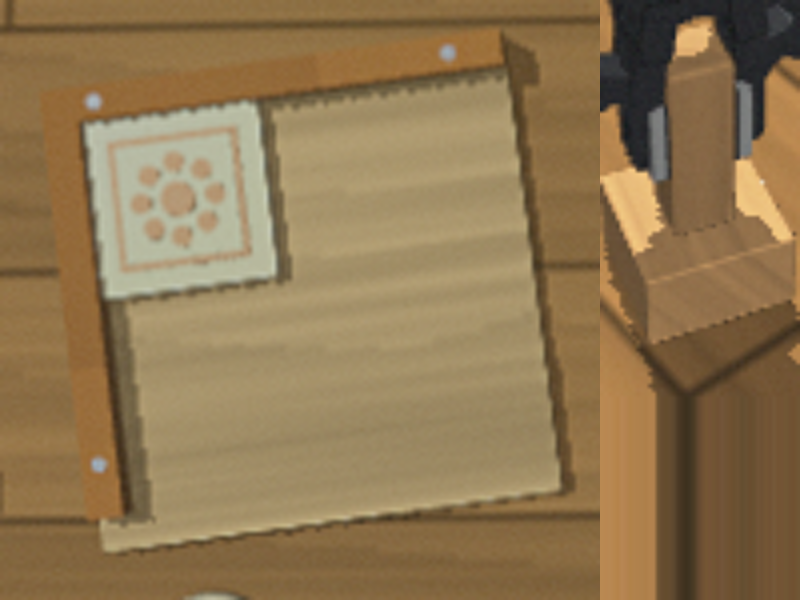

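The tile is flush in the corner: its edges lie along both rails at crop x≈85 and y≈100–125. The block is touching the bench. Now I'll release it and retreat.

```bash
python3 - <<'E'
from h import *
bot.set_gripper(1.0); bot.wait(.3)
p=bot.read_position(); bot.move_linear([p[0],p[1],.22],speed=.12)
bot.move_pose([.33,-.30,.25],quat(BL[2])); bot.wait(.5)
for n in("top","side"): cv2.imwrite(f"pics/{n}7.png",bot.camera(n)[:,:,::-1])
a=cv2.imread("pics/top7.png");s=cv2.imread("pics/side7.png")
cv2.imwrite("pics/c7.png",np.hstack([cv2.resize(a[140:300,150:430],(440,252)),cv2.resize(s[180:330,270:430],(340,319))[:252]]))
cv2.imwrite("pics/c8.png",cv2.resize(s[180:330,270:430],(640,600)))
t=fit([("top",sq(.05,.024),px([[84,124],[257,100],[277,277],[106,299]],155,155))],[.6,.2,.1])
d=R.from_euler("z",-BD[2]).apply([*(t[0][:2]-BD[:2]),0]); print("tile in board",d,t[0][2]-BD[2],bot.read_clock())
E
```

```text
tile in board [0.0606 0.0607 0.    ] 0.003829928519084841 27.4167
```

View pics/c8.png

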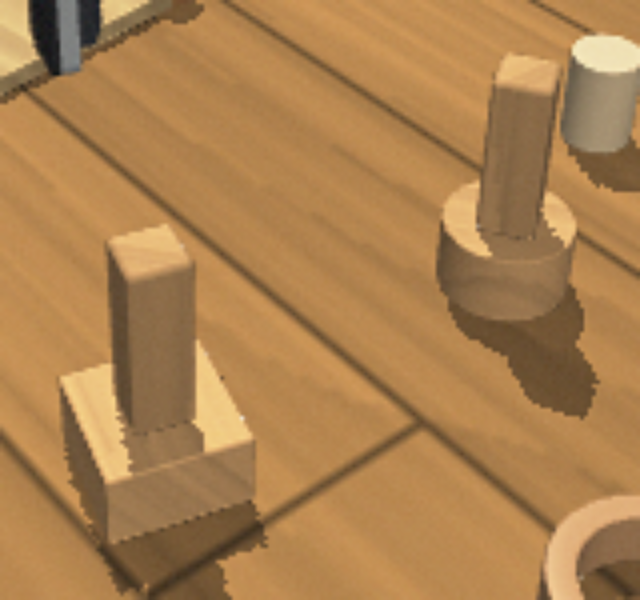

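View pics/c7.png

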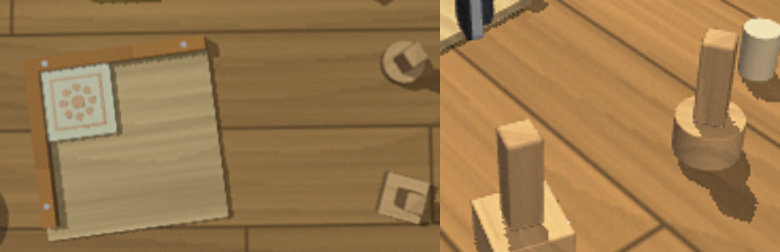

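The block stands upright where it was picked up, at (151,400) in the side crop. The stamp hasn't moved, the tile is in the corner and the gripper is clear, so I'm handing the job in.

```bash
python3 - <<'E'
from cell import bot
print(bot.close_job())
E
```

```text
the job is handed in; nothing more can be done
None
```

The carved tile is in the corner along both rails, and I handed the job in at about 27 s of the 58 s allowed. I pushed it with the square-footed block: first to the left rail, then to the far rail, then a light squaring push to the left. After that I stood the block back on the bench where I had picked it up.

- **Tile:** the last camera fit put its centre at (60.6, 60.7) mm in the board's frame, where 60 and 60 is touching both rails. It is turned about 0.2 degrees from the board.
- **Block:** it stands upright on the bench, off the board, with the gripper well clear.
- **Round-footed tool:** it looks unmoved in the pictures.
- **Push force:** the first two pushes ran to their end without reaching the 8 N stop, but about 5 N at the end showed the tile was against the rail. The third push did stop on force (7 N limit). No checks failed or disagreed.

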